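# Set the length stop of a saw jig from a sample block

## Task

More oak blocks are to be sawn to the length of the sample block that lies on the bench. Lay the sample flat and lengthwise on the bed of the saw jig, against its fence, and slide the blue stop along until the block sits snug between the stop and the saw blade, with no gap at either end; then swing the stop's red lever fully down to lock it. Leave the tools lying round about where they are.

Things in the scene. Friction and masses are not known exactly. Their poses are not given: they have to be found in the camera images.
- block: the sample: an oak off-cut, plain box 62 x 88 x 40 mm (x, y, z), 0.16 kg, loose on the bench. Origin: centre of its underside. Its length is its y; either end may be at the blade.
- jig: saw jig, fixed, left or right of the vise: beech bed 130 x 275 x 18 mm (x, y, z) with a track 30 mm wide, 12 mm high along its back, whose front is the fence. Origin: under the bed's centre line. x across the bed away from the robot, y along the fence towards the saw. mm: bed top z = 18, bed x = -70 to 60, fence face x = 20, track top z = 30. Block in place: centre x = -11, y = 48.
- blade_face (a point): point on the bed top in the plane of the saw blade's near face, in the middle of the block's place across the bed (jig x = -11, y = 92.5 mm); axes as the jig's. The small saw stands fixed in its kerf: blade 2 mm thick, 50 mm high; its brass back, 50 to 60 mm above the bed, overhangs the blade face by 2 mm; the handle points to -x as far as jig x = -206 mm.
- stop (a joint): the blue stop's place on the track, m: the clear distance between the stop's face and the blade is 50 mm + this value. 0 to 0.125; it grows away from the saw. It slides stiffly (about 7 N) and stays where it is left while unlocked.
- stop_grip (a point): grip point of the stop: a black upright fin on the stop's arm, 26 mm (x) by 14 mm (y, along the track), its top 12 mm above this point, its foot 30 mm below it. In the jig's frame x = -12 mm, z = 76 mm. Axes as the jig's. The fin stands wholly above the block's top.
- stop_face (a point): point on the stop's face that touches the block, at bed height, middle of the arm; 8 mm in y nearer the saw than stop_grip. The arm is 64 x 16 x 26 mm and hangs 2 mm clear of the bed. Axes as the jig's.
- lever (a joint): the locking lever's angle, rad: 0 raised (54 degrees above level), 0.95 fully down (level) and locked. A cam on it bites on the track near the end of the swing and then holds; it takes about 5 to 15 N at the tip.
- lever_tip (a point): on the upper face of the red lever, 50 mm from its pin, 12 mm from its end; lever 16 mm wide. The pin lies along y at jig x = 35, z = 41 mm, 14 mm farther from the saw than stop_grip. It swings over the back of the jig: when level this point is at jig x = 85, z = 53 mm. Site x runs along the lever to its end, z out of its upper face.
- flat_file: bystander: a flat file with wooden handle, 26 x 284 x 27 mm, on the bench. Origin: centre of its underside.
- masking_tape: bystander: a roll of masking tape, 101 mm across, 25 mm high, on the bench. Origin: centre of its underside.
- parts_brush: bystander: a brush with red handle, 43 x 194 x 14 mm, on the bench. Origin: centre of its underside.
Not all that is in view belongs to the job. What is meant by the block is not pink, and is the smaller of those in its own colour.

How it is judged:
On the way, in this order (a step that is already met when the one before it is completed fails the run):
1. the block lies flat on the jig's bed, lengthwise, between stop and blade, near the fence, with the stop not yet up to it (z of block in the frame of jig between 0.015 and 0.021 m and x of block in the frame of jig above -0.031 m and angle between the y axis of block and the y axis of jig, either way round below 0.25 rad and y of block in the frame of blade_face below -0.035 m and y of block in the frame of stop_face above 0.035 m), for 0.2 s.
2. the stop is slid up: the space between stop and blade is at most 3 mm longer than the block between them (value of joint stop below 0.041 m and z of block in the frame of jig below 0.023 m and angle between the y axis of block and the y axis of jig, either way round below 0.06 rad and y of block in the frame of blade_face below -0.04 m and y of block in the frame of stop_face above 0.04 m), for 0.2 s.
3. the lever is down (value of joint lever above 0.85 rad), for 0.2 s.
At the end, for the whole second after the job is handed in: The block lies flat on the bed, lengthwise (within 0.05 rad), within 4 mm of the fence, at rest between stop and blade; the space between stop face and blade is at most 3 mm longer than the 88 mm block; the lever is down (over 0.85 of 0.95 rad) (value of joint stop below 0.041 m and value of joint lever above 0.85 rad and y of block in the frame of blade_face below -0.04 m and y of block in the frame of stop_face above 0.04 m and x of block in the frame of jig between -0.015 and -0.008 m and z of block in the frame of jig between 0.015 and 0.021 m and angle between the y axis of block and the y axis of jig, either way round below 0.05 rad and angle between block's own z axis and vertical below 0.05 rad and linear speed of block below 0.01 m/s); the robot touches nothing.
It fails at once if a bystander (file, tape roll, brush) is shifted more than 30 mm (distance of any of flat_file, masking_tape, parts_brush from where it was at the start of the episode above 0.03 m).
It also fails if it takes over 64 s, if anything falls off the work surface, if the arm or the gripper's body presses on something with over 40 N, if the wrist force passes 120 N, or if a joint passes its speed limit or range.

## Robot

A 7-joint arm with a two-finger parallel gripper is mounted at the origin on a cart in front of the work surface, level with it; the furniture and walls round the work are solid. World frame = base frame: x ahead of the robot, y to its left, z up, the work surface at z = 0. Lengths are in m, angles in rad, forces in N, time in s.
With the tool pointing down it reaches from about 0.425 to 0.875 m from the base axis. Payload 4.7 kg.
Tool frame: the origin (TCP) lies between the finger pads; the fingertips stand 19 mm ahead of it and the grasp point (between the pads) is the TCP (ctrl.tip_extent is the distance from the TCP to the fingertips, in m); z points along the fingers, y is the line along which they close (so a half turn about z gives the same grasp; the last joint's range is limited). The gripper opens to 87 mm and grips with 3 to 60 N. Pads are 19 mm wide; open, the fingers measure 117 mm over their backs; the gripper's body (75 mm by 190 mm) begins 51 mm behind the grasp point.
Start: joints at [0.014, 0.321, -0.07, 1.45, 0.023, 1.371, -0.057], TCP at [0.65, -0, 0.209] pointing down, gripper open.
Joint ranges: [-2.86, 2.86], [-0.3, 2.09], [-1.38, 1.24], [0.06, 2.45], [-1.56, 4.7], [0.09, 2.05], [-2.69, 2.69]. Speed limits (rad/s): [2.57, 2.57, 3.14, 3.14, 3.14, 3.14, 3.14].

## Interface

Orientations are given as a rotation vector (axis times angle).
In Python, from bench import ctrl gives the robot as it stands.
- The arm moves only by the shell command python3 -m crank 'ROWS' [OPENING] [FORCE]. ROWS is JSON, a list of rows, each an object of numbers: "tx", "ty", "tz": the shift along the tool's x, y, z in mm; "turn": the turn about the tool's z in units of 5 degrees (1.0 is 5 degrees). In form: [{"tx": .., "ty": .., "tz": .., "turn": ..}, ...]. A call has 1 to 5 rows; each row is the pose to reach, as a shift and turn from the pose commanded when the call began, along the tool's axes at that moment; what a row does not reach only later rows make up. A row lasts 1/8 s, in which the tool goes at most 62.5 mm and 10.7 degrees, less where a joint would pass 70% of its speed; a pose out of reach is approached as far as the arm can. A call with a gripper value outside its range is refused whole. OPENING is the finger opening in mm, from 0 to 87, set as the call begins (- or left out, the last holds). The fingers move at their own pace and stop on an object; FORCE is the grip in N (left out, the last holds). Time passes only in rows, so rows that repeat a pose let the fingers close. It gives the time, the measured TCP pose, the force, the opening and the grip force at its end, in the units of the state.
- ctrl.get_state(): the state, without advancing time (a new reading comes with each control period).
- ctrl.get_image(name): name is "scene" or "side" or "wrist"; returns (picture, depth): 384x512x3 uint8, red, green, blue; 384x512 float32, m along the optical axis (not along the pixel's ray), 0 where there is no reading.
- ctrl.camera_model(name): a dict with "intrinsics" (3x3 intrinsics, pixels), "origin" and "orientation" of the camera in the world. Camera axes: x right, y down, z forward; pixel columns grow to the right and rows downward; lengths in m; the calibration is good to about 2 mm. A picture is of the moment at which its call begins: read the wrist's pose just before it. camera_model takes no time and is no camera call; for the wrist camera it gives the pose at the moment of the call.
- ctrl.close_job(): hands the job in; it is judged then, once.
Trained networks look in the newest picture that a camera, given by its name, has taken for a name from the list of things; names that differ only in an ending like _2 or _b are one class to them, and where a whole thing is asked for, a point or a joint stands for the part that bears it (a point fixed in the world has none). Each returns a list of dicts, best first, with "confidence" (0 to 1); they miss things now and then, are a little off and sometimes report something else, mostly with a low value. They report only what shows in the picture. A call takes as long as a camera call. They do not tell look-alikes from the thing itself.
- ctrl.recognise(camera, query): "xyz" ([x, y, z] in m, in world coordinates, good to about 4 mm: the middle of the surface that is visible of it).
- ctrl.mark_of(camera, query): "xyz" ([x, y, z] in m, in world coordinates, good to about 4 mm: a listed point, or the origin of a listed thing).
The state is a dict: "time": time; "joint_positions": joint angles; "qd": joint speeds; "joint_torque": joint torques, N m; "position": TCP position; "tool_rot": TCP orientation; "ft_force": force on the tool from outside, world axes, zero at the start; "torque": the same for the moment, N m; "grip_width": opening from 0.0 (shut) to 1.0 (fully open); "grip_force": force on a finger pad.
Only numpy, scipy, OpenCV 4.12 (cv2) and the standard library are available. Lean on these libraries where they do the work, as an engineer would, in place of code of your own. Each camera call takes 0.05 s, during which the arm holds its last target. There are 200 camera calls.

## Working session

There is one attempt and no reset: what is moved stays moved. The work goes in short steps, Python scripts to look and compute and a shell command to move; the robot and the scene stay as the last step left them, time stands still between calls to the robot, and variables do not carry over. Pictures are saved under pics/ and viewed, at most 10 in all, crops included, and the job is handed in when it is done.

```bash
ls; mkdir -p pics; cat > h.py <<'E'
import numpy as np, cv2
from bench import ctrl
from scipy.spatial.transform import Rotation as R
def snap(c,fn=None):
    im,d=ctrl.get_image(c); m=ctrl.camera_model(c)
    if fn: cv2.imwrite('pics/'+fn,im[:,:,::-1])
    return im,d,m
def Rm(m):
    o=np.array(m['orientation'],float)
    return o if o.shape==(3,3) else R.from_rotvec(o).as_matrix()
def cloud(d,m):
    K=np.array(m['intrinsics']); v,u=np.indices(d.shape)
    p=np.stack([(u-K[0,2])/K[0,0]*d,(v-K[1,2])/K[1,1]*d,d],-1)
    return p@Rm(m).T+np.array(m['origin'])
def pix(p,m):
    q=(np.asarray(p)-m['origin'])@Rm(m); K=np.array(m['intrinsics']); q=q@K.T
    return q[...,:2]/q[...,2:]
E
python3 - <<'E'
from h import *
for c in ['scene','side']:
    im,d,m=snap(c,c+'1.png'); print(c,m)
    for q in ['block','jig','stop_grip','stop_face','lever_tip','blade_face','flat_file','masking_tape','parts_brush']:
        for r in ctrl.mark_of(c,q)[:3]: print(q,np.round(r['xyz'],3),round(r['confidence'],2),np.round(pix(r['xyz'],m)))
a=cv2.imread('pics/scene1.png');b=cv2.imread('pics/side1.png')
s=ctrl.get_state();print(s['time'],s['position'],s['tool_rot'])
E
```

```text
pics
scene {'intrinsics': array([[468.21322759,   0.        , 257.2845883 ],
       [  0.        , 468.21322759, 193.73409987],
       [  0.        ,   0.        ,   1.        ]]), 'origin': array([-0.55668057, -1.05216404,  1.17705953]), 'orientation': array([-2.06078632,  0.88286141, -0.4603688 ])}
block [ 0.37  -0.517  0.004] 0.93 [329. 295.]
block [ 0.312 -0.294 -0.001] 0.8 [267. 271.]
block [ 0.461 -0.328 -0.003] 0.59 [302. 255.]
jig [0.472 0.314 0.001] 0.95 [189. 183.]
jig [ 0.69  -0.363  0.002] 0.39 [346. 229.]
stop_grip [0.466 0.26  0.02 ] 0.61 [196. 184.]
stop_grip [0.467 0.246 0.076] 0.49 [197. 175.]
stop_face [0.467 0.258 0.021] 0.46 [196. 184.]
lever_tip [0.689 0.358 0.   ] 0.38 [219. 160.]
lever_tip [0.536 0.243 0.087] 0.36 [210. 166.]
blade_face [0.446 0.405 0.019] 0.66 [171. 173.]
flat_file [0.689 0.359 0.002] 0.54 [219. 160.]
masking_tape [ 0.69  -0.364  0.001] 0.88 [346. 229.]
parts_brush [ 0.711  0.008 -0.005] 0.55 [277. 189.]
parts_brush [ 0.462 -0.332 -0.   ] 0.16 [302. 255.]
side {'intrinsics': array([[386.42297431,   0.        , 259.22026998],
       [  0.      
[... 211 characters left out ...]
 0.378 -0.516  0.001] 0.63 [319. 155.]
block [ 0.462 -0.327 -0.001] 0.46 [294. 175.]
block [ 0.314 -0.298 -0.002] 0.44 [328. 183.]
jig [0.467 0.312 0.004] 0.59 [256. 285.]
jig [0.468 0.257 0.02 ] 0.27 [260. 267.]
stop_grip [0.468 0.25  0.076] 0.72 [261. 253.]
stop_face [0.468 0.262 0.017] 0.55 [260. 269.]
lever_tip [ 0.688 -0.358 -0.   ] 0.56 [245. 165.]
lever_tip [0.532 0.247 0.089] 0.5 [240. 245.]
blade_face [0.451 0.404 0.015] 0.89 [254. 308.]
flat_file [0.692 0.364 0.002] 0.78 [179. 285.]
masking_tape [ 0.688 -0.36  -0.   ] 0.48 [245. 165.]
parts_brush [0.71  0.009 0.001] 0.72 [213. 213.]
1.0 [ 6.50025302e-01 -4.47307535e-05  2.08700041e-01] [2.22144385e+00 2.22132974e+00 1.01542712e-04]
```

View pics/scene1.png

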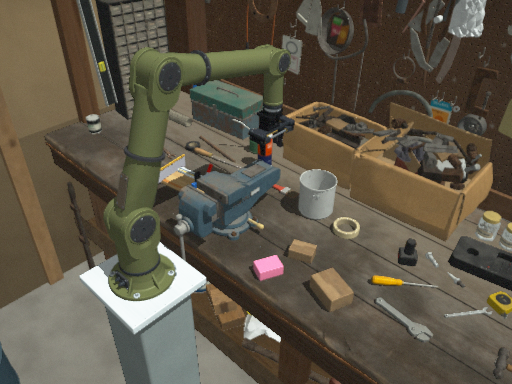

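View pics/side1.png

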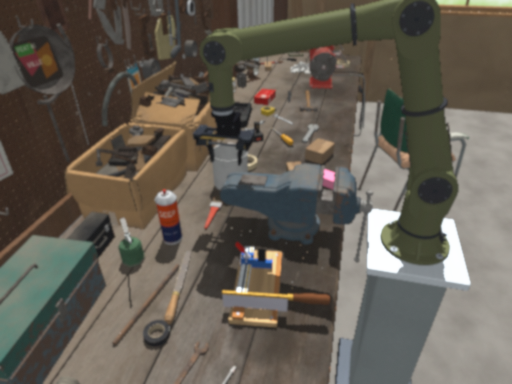

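The scene view shows two brown oak blocks: a small one at about (302,250) and a larger one at (332,290). A pink block is at (267,267). The target is the small one, at about (0.46, -0.33). The side view shows the jig at (255,285), with the blue stop at (260,255), the red lever at (240,246) and the saw towards the camera. The vise stands between the block and the jig.

```bash
python3 - <<'E'
from h import *
P=[]
for c in ['scene','side']:
    im,d,m=snap(c); p=cloud(d,m)[d>0]; P.append(p)
    for nm,lo,hi in [('block',(.38,-.40),(.54,-.26))]:
        s=p[(p[:,0]>lo[0])&(p[:,0]<hi[0])&(p[:,1]>lo[1])&(p[:,1]<hi[1])]
        t=s[(s[:,2]>.015)&(s[:,2]<.1)]; print(c,nm,len(s),'bench z',np.median(s[s[:,2]<.012,2]) if len(s) else 0,'z pct',np.percentile(t[:,2],[5,50,95]) if len(t) else 0)
        z=np.percentile(t[:,2],90); u=t[t[:,2]>z-.006]
        print(cv2.minAreaRect((u[:,:2]*1000).astype(np.float32)),u.mean(0))
p=np.vstack(P)
# height map max per 5cm cell
print('cols y',[round(-.45+.06*j,2) for j in range(17)])
for i in range(9):
    x=.3+.06*i
    print(round(x,2),[int(1000*max([0,*p[(abs(p[:,0]-x)<.03)&(abs(p[:,1]-(-.45+.06*j))<.03),2]])) for j in range(17)])
E
```

```text
scene block 1306 bench z -0.0007286461159069502 z pct [0.01768473 0.03829    0.04377194]
((459.17218017578125, -330.3395690917969), (67.43717193603516, 87.05565643310547), 19.412372589111328) [ 0.45745251 -0.33126047  0.04033464]
side block 166 bench z -0.0023729358971588677 z pct [0.02392653 0.03748323 0.04035354]
((462.9241638183594, -337.7787170410156), (59.65003967285156, 67.83631134033203), 20.496517181396484) [ 0.47065803 -0.34056438  0.03801034]
cols y [-0.45, -0.39, -0.33, -0.27, -0.21, -0.15, -0.09, -0.03, 0.03, 0.09, 0.15, 0.21, 0.27, 0.33, 0.39, 0.45, 0.51]
0.3 [6, 6, 46, 45, 6, 5, 697, 714, 710, 211, 4, 8, 8, 4, 87, 2, 2]
0.36 [61, 6, 44, 44, 6, 8, 667, 698, 691, 212, 2, 7, 7, 8, 84, 18, 3]
0.42 [60, 44, 47, 46, 6, 47, 213, 686, 682, 208, 18, 47, 46, 26, 83, 20, 2]
0.48 [5, 46, 46, 44, 6, 41, 134, 672, 670, 161, 15, 81, 92, 36, 83, 42, 6]
0.54 [7, 6, 7, 7, 9, 7, 6, 661, 657, 167, 2, 99, 100, 32, 83, 77, 8]
0.6 [9, 6, 6, 6, 151, 6, 10, 649, 646, 162, 1, 4, 12, 7, 9, 7, 11]
0.66 [7, 32, 29, 152, 153, 155, 16, 637, 638, 157, 2, 4, 10, 14, 22, 28, 29]
0.72 [7, 30, 29, 154, 96, 154, 17, 607, 339, 13, 2, 9, 14, 20, 16, 16, 23]
0.78 [7, 5, 8, 152, 153, 154, 5, 9, 8, 2, 197, 187, 7, 8, 168, 12, 20]
```

```bash
python3 -m crank '[{"tz":-60},{"tz":-90,"tx":-40,"ty":-20,"turn":-1},{"tz":-90,"tx":-90,"ty":-50,"turn":-2},{"tz":-90,"tx":-140,"ty":-80,"turn":-3},{"tz":-90,"tx":-190,"ty":-110,"turn":-4}]' 87; python3 -m crank '[{"tx":0}]'
```

```text
$[0]: bad value
$[0]: bad value
```

```bash
python3 - <<'E'
from h import *
s=ctrl.get_state(); print(s['time'],s['position'],R.from_rotvec(s['tool_rot']).as_matrix().round(3))
Rt=R.from_rotvec(s['tool_rot']).as_matrix()
print('to above block, tool mm', ((np.array([.46,-.33,.25])-s['position'])@Rt*1000).round(1))
E
```

```text
1.1 [ 6.50018983e-01 -1.92760003e-05  2.08690014e-01] [[ 0.  1.  0.]
 [ 1. -0. -0.]
 [-0.  0. -1.]]
to above block, tool mm [-330.  -190.   -41.3]
```

```bash
python3 -m crank '[{"tx":0,"ty":0,"tz":-60,"turn":0},{"tx":-40,"ty":-20,"tz":-90,"turn":-1},{"tx":-90,"ty":-50,"tz":-90,"turn":-2},{"tx":-140,"ty":-80,"tz":-90,"turn":-3},{"tx":-190,"ty":-110,"tz":-90,"turn":-4}]' 87; python3 - <<'E'
from h import *
s=ctrl.get_state(); print(s['time'],s['position'],R.from_rotvec(s['tool_rot']).as_matrix().round(3))
Rt=R.from_rotvec(s['tool_rot']).as_matrix()
print('to above block, tool mm', ((np.array([.46,-.33,.25])-s['position'])@Rt*1000).round(1))
E
```

```text
time: 1.72
position: [0.5389, -0.1915, 0.2989]
tool_rot: [1.798, 2.575, 0.0]
ft_force: [0.5, -0.9, 0.5]
grip_width: 1.002
grip_force: 0.0
1.725 [ 0.53893969 -0.19154804  0.29894358] [[-0.345  0.939  0.001]
 [ 0.939  0.345 -0.   ]
 [-0.001  0.001 -1.   ]]
to above block, tool mm [-102.7 -121.9   48.9]
```

```bash
python3 -m crank '[{"tx":-35,"ty":-42,"tz":10,"turn":0},{"tx":-70,"ty":-84,"tz":30,"turn":0},{"tx":-103,"ty":-122,"tz":49,"turn":0},{"tx":-103,"ty":-122,"tz":49,"turn":0},{"tx":-103,"ty":-122,"tz":49,"turn":0}]'; python3 - <<'E'
from h import *
im,d,m=snap('wrist','w1.png'); p=cloud(d,m); 
print(m['origin'],m['orientation'])
z=p[...,2]
for lo in (.034,):
    mk=((z>lo)&(z<.048)&(d>0)&(abs(p[...,0]-.46)<.09)&(abs(p[...,1]+.33)<.09)).astype(np.uint8)
    n,l,st,_=cv2.connectedComponentsWithStats(mk); k=1+st[1:,4].argmax(); q=p[l==k]
    print(len(q),np.median(q[:,2]),cv2.minAreaRect((q[:,:2]*1000).astype(np.float32)),st[k])
print('bench',np.median(z[(d>0)&(abs(z)<.012)]))
for r in ctrl.mark_of('wrist','block')[:3]: print(np.round(r['xyz'],4),r['confidence'],pix(r['xyz'],m))
E
```

```text
time: 2.35
position: [0.461, -0.328, 0.2498]
tool_rot: [1.802, 2.573, 0.001]
ft_force: [1.3, -0.0, -0.0]
grip_width: 1.002
grip_force: 0.0
[ 0.43416667 -0.25428113  0.42408098] [2.8112921  0.49936685 0.07324267]
3507 0.03813284691752 ((459.8874816894531, -328.3124694824219), (62.07241439819336, 86.97589874267578), 20.847000122070312) [ 227  129   52   70 3507]
bench -0.001926055644563912
[ 0.458  -0.3314 -0.0035] 0.78 [251.07806469 160.36496973]
[ 0.3134 -0.2934  0.    ] 0.7 [154.02631973  94.2155365 ]
```

View pics/w1.png

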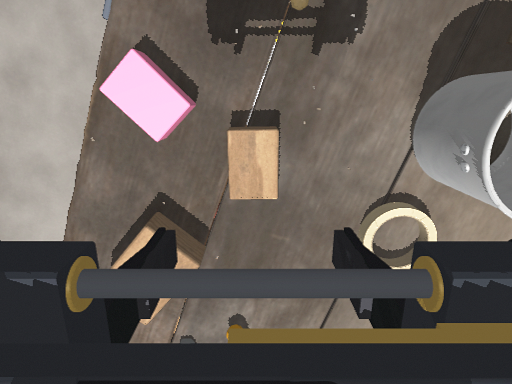

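The wrist view shows the small oak block at about (253,163), flat, with a 62 x 87 mm top at z ≈ 0.040 above the bench. It is centred at (0.460, -0.328) with a yaw of 20.8°. The size fits, so I'll go down and grip across the 62 mm width.

```bash
python3 -m crank '[{"tx":0,"ty":-1,"tz":60,"turn":-0.2},{"tx":0,"ty":-1,"tz":120,"turn":-0.2},{"tx":0,"ty":-1,"tz":170,"turn":-0.2},{"tx":0,"ty":-1,"tz":200,"turn":-0.2},{"tx":0,"ty":-1,"tz":214,"turn":-0.2}]' 87; python3 -m crank '[{"tx":0,"ty":0,"tz":1,"turn":0},{"tx":0,"ty":0,"tz":1,"turn":0},{"tx":0,"ty":0,"tz":1,"turn":0},{"tx":0,"ty":0,"tz":1,"turn":0},{"tx":0,"ty":0,"tz":1,"turn":0}]' 50 40
```

```text
time: 3.08
position: [0.46, -0.3271, 0.0342]
tool_rot: [-1.775, -2.59, -0.001]
ft_force: [0.7, -0.6, 0.3]
grip_width: 1.001
grip_force: 0.0
time: 3.7
position: [0.4599, -0.3291, 0.0351]
tool_rot: [1.779, 2.588, 0.0]
ft_force: [0.6, -1.6, 0.7]
grip_width: 0.592
grip_force: 0.0
```

```bash
python3 - <<'E'
from h import *
s=ctrl.get_state(); print(s['grip_width'],s['grip_force'])
im,d,m=snap('wrist','w2.png'); p=cloud(d,m)
s2,_,_=snap('scene'); cv2.imwrite('pics/s2.png',cv2.resize(s2[180:330,200:400,::-1],(800,600)))
E
```

```text
0.5917410063417734 0.0
```

View pics/s2.png

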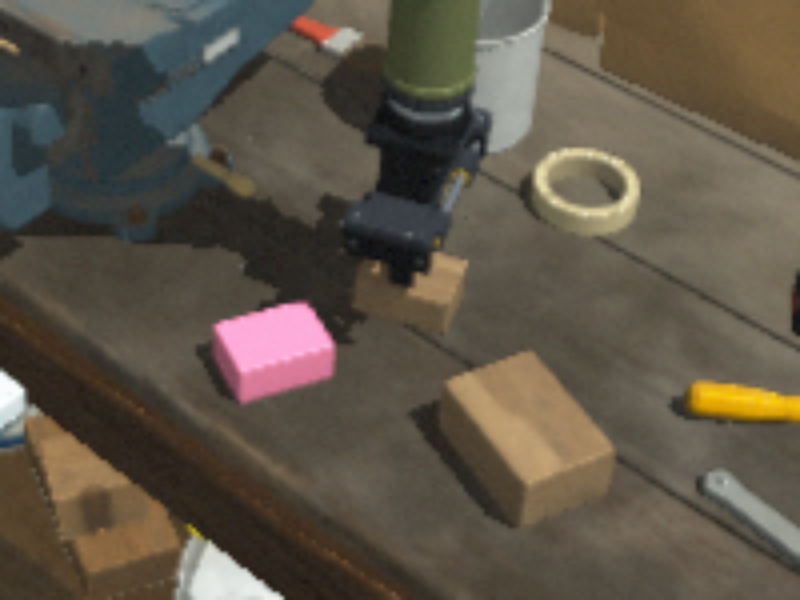

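```bash
python3 -m crank '[{"tx":0,"ty":0,"tz":0,"turn":0},{"tx":0,"ty":0,"tz":0,"turn":0},{"tx":0,"ty":0,"tz":0,"turn":0}]' 40 40; python3 - <<'E'
from h import *
im,d,m=snap('wrist','w3.png')
E
```

```text
time: 4.18
position: [0.4597, -0.3289, 0.0346]
tool_rot: [1.779, 2.589, 0.0]
ft_force: [-0.7, 0.4, -0.4]
grip_width: 0.466
grip_force: 0.0
```

View pics/w3.png

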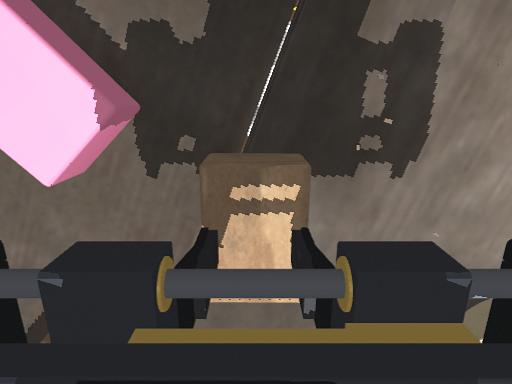

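```bash
python3 - <<'E'
from h import *
print(ctrl.tip_extent)
im,d,m=snap('wrist'); p=cloud(d,m); s=ctrl.get_state()
Rt=R.from_rotvec(s['tool_rot']).as_matrix(); q=(p-s['position'])@Rt*1000
for r in (170,195,215,235,255,275,290):
    print(r,[(c,*q[r,c].round().astype(int)) for c in (190,198,206,214,222,240,256,275,290,298,306,314,322)])
E
```

```text
0.019
170 [(190, np.int64(32), np.int64(-44), np.int64(36)), (198, np.int64(32), np.int64(-39), np.int64(38)), (206, np.int64(41), np.int64(-27), np.int64(-3)), (214, np.int64(41), np.int64(-23), np.int64(-4)), (222, np.int64(41), np.int64(-18), np.int64(-3)), (240, np.int64(41), np.int64(-8), np.int64(-3)), (256, np.int64(41), np.int64(0), np.int64(-4)), (275, np.int64(41), np.int64(11), np.int64(-3)), (290, np.int64(41), np.int64(19), np.int64(-4)), (298, np.int64(41), np.int64(23), np.int64(-4)), (306, np.int64(41), np.int64(28), np.int64(-3)), (314, np.int64(32), np.int64(39), np.int64(36)), (322, np.int64(32), np.int64(45), np.int64(36))]
195 [(190, np.int64(14), np.int64(-45), np.int64(38)), (198, np.int64(14), np.int64(-39), np.int64(37)), (206, np.int64(26), np.int64(-28), np.int64(-3)), (214, np.int64(26), np.int64(-23), np.int64(-3)), (222, np.int64(27), np.int64(-19), np.int64(-4)), (240, np.int64(26), np.int64(-9), np.int64(-3)), (256, np.int64(26), np.int64(0), np.int64(-3)), (275, np.int64(26), np.int64(11), np.int64(-3)), (290, np.int64(26), np.int64(19), np.int64(-3))
[... 2764 characters left out ...]
(32), np.int64(18), np.int64(-97))]
290 [(190, np.int64(29), np.int64(-18), np.int64(-99)), (198, np.int64(29), np.int64(-16), np.int64(-99)), (206, np.int64(29), np.int64(-13), np.int64(-100)), (214, np.int64(29), np.int64(-11), np.int64(-99)), (222, np.int64(29), np.int64(-9), np.int64(-100)), (240, np.int64(29), np.int64(-4), np.int64(-100)), (256, np.int64(30), np.int64(0), np.int64(-100)), (275, np.int64(29), np.int64(5), np.int64(-100)), (290, np.int64(29), np.int64(9), np.int64(-100)), (298, np.int64(29), np.int64(11), np.int64(-99)), (306, np.int64(30), np.int64(13), np.int64(-101)), (314, np.int64(29), np.int64(15), np.int64(-100)), (322, np.int64(29), np.int64(18), np.int64(-100))]
```

```bash
python3 - <<'E'
from h import *
im,d,m=snap('wrist'); p=cloud(d,m); s=ctrl.get_state()
Rt=R.from_rotvec(s['tool_rot']).as_matrix(); q=(p-s['position'])@Rt*1000
for c in (200,206,306): print(c,[(r,*q[r,c].round().astype(int).tolist()) for r in range(218,246,2)])
print(s['position'],s['grip_width'],s['grip_force'],s['ft_force'],s['joint_torque'])
m2=ctrl.camera_model('scene')
for r in ctrl.recognise('wrist','block')[:3]: print(r)
E
```

```text
200 [(218, -3, -39, 37), (220, -4, -39, 36), (222, -5, -39, 36), (224, -7, -39, 36), (226, -8, -39, 36), (228, -10, -39, 37), (230, -12, -39, 36), (232, 11, -29, -18), (234, 10, -29, -20), (236, 11, -28, -24), (238, 10, -28, -25), (240, 10, -28, -28), (242, 11, -27, -32), (244, 11, -27, -34)]
206 [(218, 13, -28, -3), (220, 11, -28, -3), (222, 10, -28, -4), (224, 9, -28, -3), (226, 8, -28, -4), (228, 10, -27, -13), (230, 11, -26, -17), (232, 11, -26, -20), (234, 10, -26, -20), (236, 10, -25, -23), (238, 10, -25, -24), (240, 9, -25, -25), (242, 9, -25, -28), (244, 9, -24, -30)]
306 [(218, 13, 29, -3), (220, 11, 29, -3), (222, 10, 29, -3), (224, 9, 29, -3), (226, 8, 29, -3), (228, 11, 27, -13), (230, 11, 27, -16), (232, 11, 26, -20), (234, 11, 26, -21), (236, 11, 26, -24), (238, 10, 26, -25), (240, 11, 25, -28), (242, 11, 25, -31), (244, 11, 24, -33)]
[ 0.45968935 -0.32886445  0.03464484] 0.4649112172445855 0.0 [-0.14207788  0.60940959  0.42887201] [ 1.66005251e-03 -4.25082958e+01  1.41946066e+00 -2.66341299e+01
  7.48764851e-04  8.55842885e-02 -1.66000734e-05]
{'xyz': [0.4529, -0.3104, 0.0422], 'confidence': 0.97}
{'xyz': [0.3356, -0.289, 0.041], 'confidence': 0.65}
```

The wrist depth shows the fingertips ending about 12 mm *behind* the reported TCP, instead of 19 mm ahead of it. They are hovering over the block, so the grip closed on air. I'll open them and measure the tips again.

```bash
python3 -m crank '[{"tx":0,"ty":0,"tz":0,"turn":0},{"tx":0,"ty":0,"tz":0,"turn":0},{"tx":0,"ty":0,"tz":0,"turn":0},{"tx":0,"ty":0,"tz":0,"turn":0},{"tx":0,"ty":0,"tz":0,"turn":0}]' 87 40; python3 - <<'E'
from h import *
for k in range(1):
    im,d,m=snap('wrist'); p=cloud(d,m); s=ctrl.get_state()
    Rt=R.from_rotvec(s['tool_rot']).as_matrix(); q=(p-s['position'])@Rt*1000
    f=q[(d>0)&(abs(q[...,0]-10.5)<2)&(abs(q[...,1])>25)&(abs(q[...,1])<75)&(q[...,2]>-60)&(q[...,2]<28)]
    for sg in (-1,1):
        g=f[f[:,1]*sg>0]; print('wrist finger max z',np.sort(g[:,2])[-8:].round(1),'y range',g[:,1].min(),g[:,1].max(),len(g))
    b=q[(d>0)&(abs(q[...,2]+4)<3)&(abs(q[...,1])<34)&(q[...,0]>-60)&(q[...,0]<60)]; print('block',b.min(0),b.max(0))
for c in ('scene','side'):
    im,d,m=snap(c); p=cloud(d,m); q=(p-s['position'])@Rt*1000
    f=q[(d>0)&(abs(q[...,0])<14)&(abs(q[...,1])>36)&(abs(q[...,1])<62)&(q[...,2]>-60)&(q[...,2]<26)]
    print(c,len(f),np.sort(f[:,2])[-10:].round(1) if len(f) else '')
E
```

```text
time: 5.0
position: [0.4597, -0.3289, 0.0347]
tool_rot: [1.779, 2.589, -0.0]
ft_force: [-0.3, -0.5, 0.3]
grip_width: 0.938
grip_force: 0.0
wrist finger max z [-2.4 -2.3 -2.3 -2.3 -2.3 -2.2 -2.1 -0.2] y range -54.870303337122 -25.266668999890236 1053
wrist finger max z [-2.2 -2.2 -2.2 -2.1 -1.6 -1.4 -0.7 -0.2] y range 25.33608070431079 53.679248980175906 1042
block [-43.92693315 -31.47512345  -5.34102985] [44.31985266 30.54494167 -1.01554798]
scene 58 [-21.8 -21.6 -21.1 -20.8 -17.1 -15.2 -15.1 -14.1 -12.4  15. ]
side 52 [-22.7 -22.7 -21.  -19.8 -18.8 -18.5 -16.6 -13.9 -12.6 -11.9]
```

The scene and side depth agree: the real tips stand 31 mm short of where the stated tool puts them (tip ≈ reported z + 12 mm). I'll carry that offset through and go down another 30 mm.

```bash
python3 -m crank '[{"tx":0,"ty":0,"tz":0,"turn":0},{"tx":0,"ty":0,"tz":10,"turn":0},{"tx":0,"ty":0,"tz":20,"turn":0},{"tx":0,"ty":0,"tz":30,"turn":0},{"tx":0,"ty":0,"tz":30,"turn":0}]' 87 40;  python3 -m crank '[{"tx":0,"ty":0,"tz":0,"turn":0},{"tx":0,"ty":0,"tz":0,"turn":0},{"tx":0,"ty":0,"tz":0,"turn":0},{"tx":0,"ty":0,"tz":0,"turn":0},{"tx":0,"ty":0,"tz":0,"turn":0}]' 40 40
```

```text
time: 5.78
position: [0.4587, -0.3283, 0.0033]
tool_rot: [-1.778, -2.587, 0.0]
ft_force: [-0.3, -0.2, -0.0]
grip_width: 1.001
grip_force: 0.0
time: 6.4
position: [0.4599, -0.329, 0.005]
tool_rot: [1.779, 2.589, 0.0]
ft_force: [-0.7, 0.4, 1.6]
grip_width: 0.708
grip_force: 40.0
```

```bash
python3 -m crank '[{"tx":0,"ty":0,"tz":-40,"turn":0},{"tx":0,"ty":0,"tz":-95,"turn":0},{"tx":0,"ty":0,"tz":-150,"turn":0},{"tx":0,"ty":0,"tz":-205,"turn":0},{"tx":0,"ty":0,"tz":-255,"turn":0}]'; python3 -m crank '[{"tx":30,"ty":12,"tz":0,"turn":0.6},{"tx":70,"ty":27,"tz":0,"turn":1.2},{"tx":120,"ty":46,"tz":0,"turn":1.8},{"tx":170,"ty":66,"tz":0,"turn":2.4},{"tx":220,"ty":85,"tz":0,"turn":2.9}]'; python3 - <<'E'
from h import *
s=ctrl.get_state(); Rt=R.from_rotvec(s['tool_rot']).as_matrix()
print(s['position'],Rt.round(3),((np.array([.454,.30,.26])-s['position'])@Rt*1000).round(1))
E
```

```text
time: 7.02
position: [0.4594, -0.3287, 0.2614]
tool_rot: [1.779, 2.589, 0.0]
ft_force: [1.0, -0.6, -1.9]
grip_width: 0.711
grip_force: 40.0
time: 7.65
position: [0.4597, -0.0912, 0.2593]
tool_rot: [-2.094, -2.342, 0.0]
ft_force: [0.2, 0.6, -2.5]
grip_width: 0.71
grip_force: 40.0
[ 0.45968486 -0.09121686  0.25928095] [[-0.112  0.994 -0.   ]
 [ 0.994  0.112  0.   ]
 [ 0.    -0.    -1.   ]] [389.4  38.   -0.7]
```

```bash
python3 -m crank '[{"tx":55,"ty":5,"tz":0,"turn":0},{"tx":110,"ty":10,"tz":0,"turn":0},{"tx":165,"ty":16,"tz":0,"turn":0},{"tx":220,"ty":21,"tz":0,"turn":0},{"tx":270,"ty":26,"tz":0,"turn":0}]'; python3 -m crank '[{"tx":30,"ty":3,"tz":0,"turn":0},{"tx":60,"ty":6,"tz":0,"turn":0},{"tx":60,"ty":6,"tz":0,"turn":0},{"tx":60,"ty":6,"tz":0,"turn":0}]'; python3 - <<'E'
from h import *
s=ctrl.get_state();print(s['position'],s['tool_rot'])
im,d,m=snap('wrist','w4.png')
for q in ['jig','stop_grip','stop_face','lever_tip','blade_face']:
    for c in ('wrist','scene','side'):
        if c!='wrist' and q=='jig': snap(c)
        for r in ctrl.mark_of(c,q)[:2]: print(c,q,np.round(r['xyz'],4),round(r['confidence'],2),np.round(pix(r['xyz'],m)) if c=='wrist' else '')
np.savez('w4.npz',d=d,im=im,p=cloud(d,m))
E
```

```text
time: 8.28
position: [0.4547, 0.18, 0.2593]
tool_rot: [2.091, 2.344, -0.0]
ft_force: [0.4, -1.1, -0.7]
grip_width: 0.709
grip_force: 40.0
time: 8.78
position: [0.4546, 0.2374, 0.2592]
tool_rot: [2.093, 2.343, -0.002]
ft_force: [0.6, 0.4, -1.9]
grip_width: 0.705
grip_force: 40.0
[0.45458375 0.23739178 0.25918008] [ 2.09252042e+00  2.34279376e+00 -2.09622622e-03]
wrist jig [ 0.4658  0.3137 -0.0009] 0.93 [270. 100.]
scene jig [0.4706 0.3163 0.0023] 0.66 
side jig [0.4679 0.313  0.0007] 0.87 
wrist stop_grip [0.4696 0.2456 0.0765] 0.84 [269. 164.]
scene stop_grip [0.4681 0.2456 0.0732] 0.57 
side stop_grip [0.469  0.2486 0.0755] 0.93 
wrist stop_face [0.4688 0.2593 0.0131] 0.82 [267. 144.]
scene stop_face [0.4679 0.2581 0.0219] 0.4 
side stop_face [0.469  0.2602 0.018 ] 0.88 
wrist lever_tip [0.5387 0.2422 0.0911] 0.79 [331. 176.]
scene lever_tip [0.5336 0.2452 0.0906] 0.5 
side lever_tip [0.5318 0.2458 0.0882] 0.6 
wrist blade_face [0.4431 0.4054 0.0181] 0.67 [261.  17.]
wrist blade_face [0.4547 0.2382 0.2554] 0.62 [255. 231.]
scene blade_face [0.4457 0.4014 0.0175] 0.78 
scene blade_face [ 6.909e-01 -3.688e-01  4.000e-04] 0.5 
side blade_face [0.4466 0.4073 0.0171] 0.68
```

View pics/w4.png

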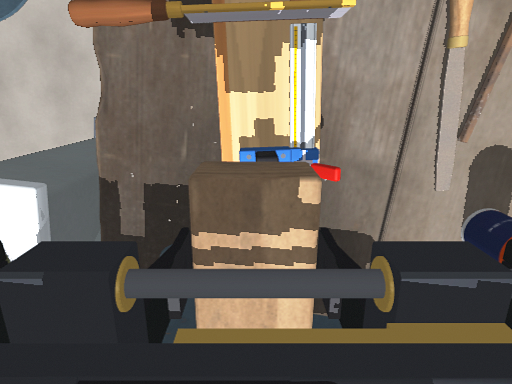

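The picture shows the held block at (255,240). Beyond it are the blue stop at (280,155), the red lever at (325,172), the fence edge along column 290 and the saw along row 10. I'll fit the fence line and blade from depth.

```bash
python3 - <<'E'
from h import *
z=np.load('w4.npz'); p=z['p'];d=z['d'];im=z['im'].astype(int)
th=np.deg2rad(6.4); ex=np.array([np.cos(th),np.sin(th)]); ey=np.array([-ex[1],ex[0]]); o=np.array([.468,.314])
q=np.dstack([(p[...,:2]-o)@ex,(p[...,:2]-o)@ey,p[...,2]])*1000
mk=(d>0)&(q[...,1]>-30)&(q[...,1]<85)&(abs(q[...,0])<85)
b=[];f=[];e=[];k=[]
for r in range(20,150):
    row=mk[r]; x=q[r,:,0]; zz=q[r,:,2]
    bed=row&(abs(zz-17)<4.5)&(x<25); tr=row&(abs(zz-29)<4.0)&(x>8)&(x<70)
    if bed.sum()>10 and tr.sum()>5:
        e.append((q[r,tr,1].mean(),x[bed].min(),x[bed].max(),x[tr].min(),x[tr].max(),np.median(zz[bed]),np.median(zz[tr])))
e=np.array(e); print(len(e)); print(np.median(e,0).round(1)); 
for c in (1,2,3,4):
    g=abs(e[:,c]-np.median(e[:,c]))<3; print(c,np.polyfit(e[g,0],e[g,c],1).round(4),g.sum())
# saw: high points
s=(d>0)&(q[...,2]>60)&(q[...,2]<95)&(q[...,1]>70)&(q[...,1]<130)&(q[...,0]>-60)&(q[...,0]<70)
w=q[s]; print('saw',len(w),np.polyfit(w[:,0],w[:,1],1) if len(w)>5 else '', w.min(0),w.max(0))
E
```

```text
99
[ 29.2 -68.7  20.   21.2  49.7  16.   28. ]
1 [-3.56000e-02 -6.76263e+01] 99
2 [-0.033  21.0279] 99
3 [-0.0341 22.2281] 99
4 [-3.05000e-02  5.06905e+01] 99
saw 1111 [3.14562616e-02 9.13489690e+01] [-59.76217035  86.98488145  66.90734885] [69.86679443 96.08863511 78.50484946]
```

```bash
python3 -m crank '[{"tx":55,"ty":4,"tz":0,"turn":-0.4},{"tx":112,"ty":9,"tz":0,"turn":-0.4},{"tx":112,"ty":9,"tz":50,"turn":-0.4},{"tx":112,"ty":9,"tz":105,"turn":-0.4},{"tx":112,"ty":9,"tz":150,"turn":-0.4}]'; python3 -m crank '[{"tx":0,"ty":0,"tz":0,"turn":0},{"tx":0,"ty":0,"tz":0,"turn":0}]'; python3 - <<'E'
from h import *
s=ctrl.get_state(); Rt=R.from_rotvec(s['tool_rot']).as_matrix()
print(s['position'],Rt.round(3)[:2,1],((np.array([.4511,.3497,.023])-s['position'])@Rt*1000).round(1))
im,d,m=snap('wrist'); p=cloud(d,m)
th=.1447; ex=np.array([np.cos(th),np.sin(th)]); ey=np.array([-ex[1],ex[0]]); o=np.array([.4697,.3120])
q=np.dstack([(p[...,:2]-o)@ex,(p[...,:2]-o)@ey,p[...,2]])*1000
# held block top
b=q[(d>0)&(abs(q[...,2]-1000*(s['position'][2]+.035))<8)&(abs(q[...,0]+12)<45)&(abs(q[...,1]-40)<60)]
print('block',len(b),np.median(b[:,2]),cv2.minAreaRect(b[:,:2].astype(np.float32)))
w=q[(d>0)&(q[...,2]>60)&(q[...,2]<95)&(q[...,1]>80)&(q[...,1]<120)&(q[...,0]>-60)&(q[...,0]<70)]
print('saw',len(w),np.polyfit(w[:,0],w[:,1],1) if len(w)>5 else '', w.min(0),w.max(0))
E
```

```text
time: 10.3
position: [0.4504, 0.3504, 0.1075]
tool_rot: [-2.05, -2.38, 0.002]
ft_force: [0.5, 0.2, -1.7]
grip_width: 0.706
grip_force: 40.0
time: 10.55
position: [0.4519, 0.3517, 0.1116]
tool_rot: [2.05, 2.38, 0.004]
ft_force: [-0.4, -0.0, -0.9]
grip_width: 0.708
grip_force: 40.0
[0.45190479 0.3517394  0.11161384] [0.989 0.148] [-2.  -1.3 88.6]
block 16568 145.19135371752145 ((-11.863964080810547, 44.97814178466797), (83.36088562011719, 83.16071319580078), 0.4570607841014862)
saw 1982 [3.73192051e-03 9.57045547e+01] [-59.89683298  92.42401071  69.9737763 ] [69.91745007 98.65548894 79.00732152]
```

```bash
python3 -m crank '[{"tx":-1,"ty":-2,"tz":40,"turn":0},{"tx":-1,"ty":-2,"tz":70,"turn":0},{"tx":-1,"ty":-2,"tz":82,"turn":0},{"tx":-1,"ty":-2,"tz":86,"turn":0},{"tx":-1,"ty":-2,"tz":86,"turn":0}]'; python3 -m crank '[{"tx":0,"ty":0,"tz":1,"turn":0},{"tx":0,"ty":0,"tz":2,"turn":0},{"tx":0,"ty":0,"tz":3,"turn":0},{"tx":0,"ty":0,"tz":3,"turn":0}]'
```

```text
time: 11.22
position: [0.45, 0.3502, 0.025]
tool_rot: [2.05, 2.379, 0.004]
ft_force: [1.3, 0.1, -2.0]
grip_width: 0.706
grip_force: 40.0
time: 11.72
position: [0.4497, 0.35, 0.023]
tool_rot: [2.05, 2.379, 0.002]
ft_force: [-1.7, -2.1, 10.9]
grip_width: 0.709
grip_force: 40.0
```

```bash
python3 -m crank '[{"tx":0,"ty":0,"tz":-0.5,"turn":0},{"tx":0,"ty":1,"tz":-0.5,"turn":0},{"tx":0,"ty":2,"tz":-0.5,"turn":0},{"tx":0,"ty":2,"tz":-0.5,"turn":0}]'; python3 -m crank '[{"tx":0,"ty":1,"tz":0,"turn":0},{"tx":0,"ty":1,"tz":0,"turn":0}]';python3 -m crank '[{"tx":0,"ty":1,"tz":0,"turn":0},{"tx":0,"ty":1,"tz":0,"turn":0}]'
```

```text
time: 12.22
position: [0.4506, 0.3504, 0.023]
tool_rot: [2.05, 2.38, 0.0]
ft_force: [-4.7, -2.4, 9.4]
grip_width: 0.711
grip_force: 40.0
time: 12.48
position: [0.4515, 0.3507, 0.023]
tool_rot: [-2.05, -2.38, -0.0]
ft_force: [-5.0, -1.6, 9.8]
grip_width: 0.71
grip_force: 40.0
time: 12.72
position: [0.4525, 0.351, 0.023]
tool_rot: [-2.05, -2.38, -0.001]
ft_force: [-5.1, -1.1, 9.6]
grip_width: 0.71
grip_force: 40.0
```

```bash
python3 -m crank '[{"tx":0,"ty":1,"tz":0,"turn":0},{"tx":0,"ty":1,"tz":0,"turn":0}]'; python3 -m crank '[{"tx":0,"ty":1,"tz":0,"turn":0},{"tx":0,"ty":1,"tz":0,"turn":0}]'
```

```text
time: 12.98
position: [0.4532, 0.3512, 0.023]
tool_rot: [-2.049, -2.38, 0.0]
ft_force: [-5.3, -2.5, 9.5]
grip_width: 0.709
grip_force: 40.0
time: 13.22
position: [0.4532, 0.3512, 0.0231]
tool_rot: [-2.049, -2.38, 0.003]
ft_force: [-8.5, -2.6, 12.7]
grip_width: 0.707
grip_force: 40.0
```

The block met the fence, because x stopped while the force rose, and that agrees with the fitted jig frame. I'll release it, rise and verify.

```bash
python3 -m crank '[{"tx":0,"ty":-1,"tz":0,"turn":0},{"tx":0,"ty":-1,"tz":0,"turn":0},{"tx":0,"ty":-1,"tz":0,"turn":0},{"tx":0,"ty":-1,"tz":0,"turn":0}]' 76 40; python3 -m crank '[{"tx":0,"ty":0,"tz":-30,"turn":0},{"tx":0,"ty":0,"tz":-80,"turn":0},{"tx":-40,"ty":0,"tz":-120,"turn":0},{"tx":-70,"ty":0,"tz":-150,"turn":0},{"tx":-70,"ty":0,"tz":-150,"turn":0}]' 44; python3 - <<'E'
from h import *
im,d,m=snap('wrist','w5.png'); p=cloud(d,m); s=ctrl.get_state()
th=.1447; ex=np.array([np.cos(th),np.sin(th)]); ey=np.array([-ex[1],ex[0]]); o=np.array([.4697,.3120])
q=np.dstack([(p[...,:2]-o)@ex,(p[...,:2]-o)@ey,p[...,2]])*1000
mk=((d>0)&(abs(q[...,2]-57)<4)&(abs(q[...,0]+11)<45)&(q[...,1]>-25)&(q[...,1]<88)).astype(np.uint8)
n,l,st,_=cv2.connectedComponentsWithStats(mk); k=1+st[1:,4].argmax(); b=q[l==k]
print('block',len(b),np.median(b[:,2]),cv2.minAreaRect(b[:,:2].astype(np.float32)))
for Q in ('stop_grip','lever_tip'):
    for r in ctrl.mark_of('wrist',Q)[:2]: print(Q,np.round(r['xyz'],4),round(r['confidence'],2),pix(r['xyz'],m).round())
w=q[(d>0)&(q[...,2]>50)&(q[...,2]<95)&(q[...,1]>-90)&(q[...,1]<-30)&(q[...,0]>-40)&(q[...,0]<20)]
t=w[w[:,2]>81]; print('fin top',len(t),t.min(0) if len(t) else '',t.max(0) if len(t) else '')
Rt=R.from_rotvec(s['tool_rot']).as_matrix()
print(s['time'],s['position'],Rt[:2,1],((np.array([.4675,.2475,.12])-s['position'])@Rt*1000).round(1))
E
```

```text
time: 13.72
position: [0.4542, 0.3501, 0.021]
tool_rot: [2.051, 2.38, 0.0]
ft_force: [0.1, 0.2, -0.7]
grip_width: 0.867
grip_force: 0.0
time: 14.35
position: [0.4671, 0.2791, 0.1738]
tool_rot: [2.054, 2.372, 0.007]
ft_force: [0.9, 1.5, 0.5]
grip_width: 0.522
grip_force: 0.0
block 6676 54.22890435691516 ((-13.340675354003906, 42.71415328979492), (61.434471130371094, 87.36322784423828), 0.15005183219909668)
stop_grip [0.4691 0.2476 0.0777] 0.74 [253. 226.]
lever_tip [0.5328 0.2401 0.0904] 0.72 [324. 250.]
fin top 403 [-26.30636213 -66.01084066  81.01885086] [ -1.29612456 -52.86405765  85.82043452]
14.4 [0.4653596  0.28044371 0.17210419] [0.98937277 0.14538051] [-32.9  -2.8  52.1]
```

View pics/w5.png

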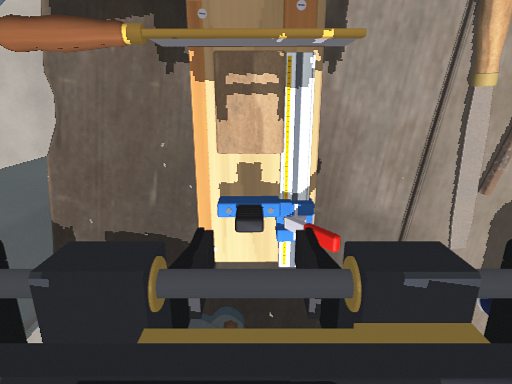

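The block lies on the bed at (250,100), square to the fence. The fin is at (250,218) and the red lever, raised, is at (322,237), so the fingers at 44 mm opening will clear the lever. Next I go down over the fin.

```bash
python3 -m crank '[{"tx":-30,"ty":-3,"tz":10,"turn":0},{"tx":-30,"ty":-3,"tz":50,"turn":0},{"tx":-30,"ty":-3,"tz":80,"turn":0},{"tx":-30,"ty":-3,"tz":105,"turn":0},{"tx":-30,"ty":-3,"tz":119,"turn":0}]' 44; python3 -m crank '[{"tx":0,"ty":0,"tz":0,"turn":0},{"tx":0,"ty":0,"tz":0,"turn":0},{"tx":0,"ty":0,"tz":0,"turn":0}]' 15 40
```

```text
time: 15.12
position: [0.4636, 0.2514, 0.0495]
tool_rot: [-2.046, -2.38, 0.005]
ft_force: [0.1, 0.3, 0.3]
grip_width: 0.503
grip_force: 0.0
time: 15.5
position: [0.4668, 0.2516, 0.0532]
tool_rot: [2.05, 2.379, 0.004]
ft_force: [1.9, 1.7, -0.7]
grip_width: 0.295
grip_force: 40.0
```

```bash
python3 -m crank '[{"tx":12,"ty":0,"tz":0,"turn":0},{"tx":25,"ty":0,"tz":0,"turn":0},{"tx":38,"ty":0,"tz":0,"turn":0},{"tx":46,"ty":0,"tz":0,"turn":0},{"tx":46,"ty":0,"tz":0,"turn":0}]' 15 50; python3 -m crank '[{"tx":2,"ty":0,"tz":0,"turn":0},{"tx":4,"ty":0,"tz":0,"turn":0},{"tx":6,"ty":0,"tz":0,"turn":0},{"tx":8,"ty":0,"tz":0,"turn":0},{"tx":8,"ty":0,"tz":0,"turn":0}]'
```

```text
time: 16.12
position: [0.4604, 0.2952, 0.0531]
tool_rot: [2.05, 2.377, -0.0]
ft_force: [2.3, -4.6, 2.8]
grip_width: 0.295
grip_force: 50.0
time: 16.75
position: [0.4594, 0.3021, 0.0531]
tool_rot: [2.05, 2.376, -0.001]
ft_force: [1.6, -6.7, 5.4]
grip_width: 0.293
grip_force: 50.0
```

```bash
for i in 1 2 ; do python3 -m crank '[{"tx":1,"ty":0,"tz":0,"turn":0},{"tx":2,"ty":0,"tz":0,"turn":0},{"tx":2,"ty":0,"tz":0,"turn":0}]' | grep -E 'pos|ft'; done; python3 -m crank '[{"tx":1,"ty":0,"tz":0,"turn":0},{"tx":1,"ty":0,"tz":0,"turn":0}]'| grep -E 'pos|ft'; python3 -m crank '[{"tx":1,"ty":0,"tz":0,"turn":0},{"tx":1,"ty":0,"tz":0,"turn":0}]'| grep -E 'pos|ft'
```

```text
position: [0.4592, 0.3035, 0.0531]
ft_force: [1.7, -7.3, 5.3]
position: [0.4589, 0.3055, 0.0531]
ft_force: [1.6, -7.7, 5.7]
position: [0.4588, 0.3065, 0.0531]
ft_force: [1.8, -6.9, 5.9]
position: [0.4586, 0.3074, 0.0532]
ft_force: [0.6, -7.1, 5.7]
```

```bash
python3 -m crank '[{"tx":1,"ty":0,"tz":0,"turn":0},{"tx":1,"ty":0,"tz":0,"turn":0}]'| grep -E 'pos|ft'; python3 -m crank '[{"tx":1,"ty":0,"tz":0,"turn":0},{"tx":1,"ty":0,"tz":0,"turn":0}]'| grep -E 'pos|ft'
```

```text
position: [0.4584, 0.3084, 0.0531]
ft_force: [1.5, -6.9, 5.2]
position: [0.4583, 0.3094, 0.0531]
ft_force: [1.1, -7.3, 5.1]
```

```bash
python3 -m crank '[{"tx":1,"ty":0,"tz":0,"turn":0},{"tx":1,"ty":0,"tz":0,"turn":0}]'| grep -E 'pos|ft'; python3 - <<'E'
from h import *
im,d,m=snap('scene'); im2,d2,m2=snap('side')
p=pix([.4586,.34,.05],m2).astype(int); print(p)
x0,y0=p[0]-50,p[1]-40
cv2.imwrite('pics/c1.png',cv2.resize(im2[y0:y0+75,x0:x0+100,::-1],(800,600),interpolation=cv2.INTER_CUBIC))
for c in ('scene','side'):
  for Q in ('stop_face','blade_face'):
    for r in ctrl.mark_of(c,Q)[:1]: print(c,Q,np.round(r['xyz'],4),round(r['confidence'],2))
E
```

```text
position: [0.4582, 0.3104, 0.0532]
ft_force: [0.7, -7.1, 5.6]
[256 281]
scene stop_face [0.4591 0.3165 0.0206] 0.67
scene blade_face [0.4456 0.4049 0.0176] 0.85
side stop_face [0.4605 0.3169 0.0228] 0.74
side blade_face [0.4462 0.4056 0.0159] 0.56
```

View pics/c1.png

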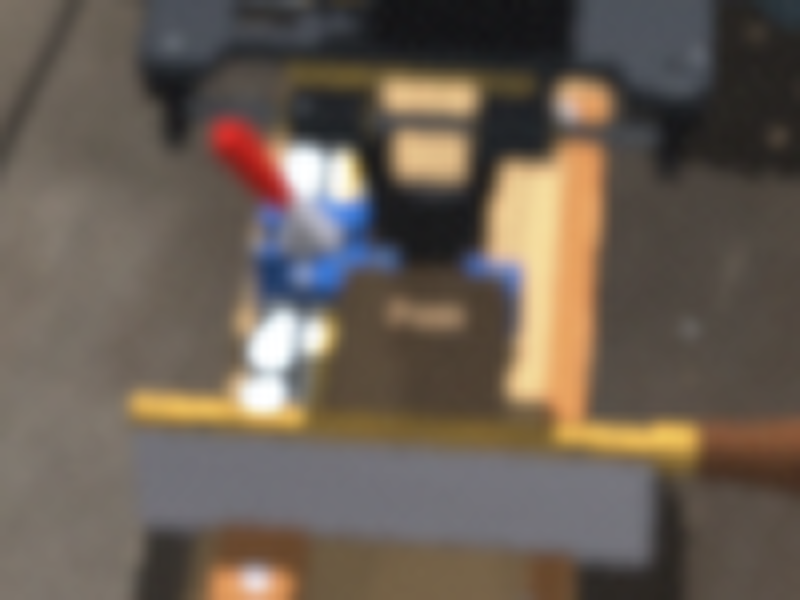

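The side crop shows the block at (425,350) between the blue stop at (320,270) and the saw's brass back at (420,420). The marks put the gap at about 89–90 mm, so roughly 1–2 mm is left. I'll go on until the force rises.

```bash
python3 -m crank '[{"tx":1,"ty":0,"tz":0,"turn":0},{"tx":1,"ty":0,"tz":0,"turn":0}]'| grep -E 'pos|ft';  python3 -m crank '[{"tx":1,"ty":0,"tz":0,"turn":0},{"tx":1,"ty":0,"tz":0,"turn":0}]'| grep -E 'pos|ft'
```

```text
position: [0.4581, 0.3108, 0.0531]
ft_force: [1.3, -8.6, 6.4]
position: [0.4581, 0.3108, 0.0531]
ft_force: [0.6, -11.4, 8.1]
```

```bash
python3 -m crank '[{"tx":0.7,"ty":0,"tz":0,"turn":0},{"tx":0.7,"ty":0,"tz":0,"turn":0}]'| grep -E 'pos|ft'
```

```text
position: [0.4581, 0.3108, 0.0531]
ft_force: [0.5, -11.1, 9.6]
```

Snug: y holds at 0.3108 while the force rises. I'll relax the push, release the fin, rise and close the fingers for the lever.

```bash
python3 -m crank '[{"tx":-1,"ty":0,"tz":0,"turn":0},{"tx":-1,"ty":0,"tz":0,"turn":0},{"tx":-1,"ty":0,"tz":0,"turn":0},{"tx":-1,"ty":0,"tz":0,"turn":0}]' 42 50; python3 -m crank '[{"tx":0,"ty":0,"tz":-25,"turn":0},{"tx":0,"ty":0,"tz":-60,"turn":0},{"tx":-8,"ty":36,"tz":-80,"turn":0},{"tx":-16,"ty":72,"tz":-80,"turn":0},{"tx":-16,"ty":72,"tz":-80,"turn":0}]' - ; python3 -m crank '[{"tx":0,"ty":0,"tz":0,"turn":0},{"tx":0,"ty":0,"tz":0,"turn":0},{"tx":0,"ty":0,"tz":0,"turn":0}]' 0 20; python3 - <<'E'
from h import *
s=ctrl.get_state()
th=.1447; ex=np.array([np.cos(th),np.sin(th)]); ey=np.array([-ex[1],ex[0]]); o=np.array([.4697,.3120])
J=lambda x:(((np.array(x)[:2]-o)@ex*1000).round(1),((np.array(x)[:2]-o)@ey*1000).round(1),round(x[2]*1000,1))
print('tcp',J(s['position']))
for c in ('scene','side','wrist'):
    im,d,m=snap(c,'l_%s.png'%c)
    for Q in ('lever_tip','stop_grip','stop_face'):
        for r in ctrl.mark_of(c,Q)[:1]: print(c,Q,J(r['xyz']),round(r['confidence'],2))
    if c!='scene':
        p=cloud(d,m); q=np.dstack([(p[...,:2]-o)@ex,(p[...,:2]-o)@ey,p[...,2]])*1000; i=im.astype(int)
        r=(i[...,0]>140)&(i[...,1]<70)&(i[...,2]<70)&(d>0)&(abs(q[...,0]-55)<40)&(abs(q[...,1]+15)<60)
        if r.any(): print(c,'red',r.sum(),q[r].min(0).round(),np.median(q[r],0).round(),q[r].max(0).round())
E
```

```text
time: 20.3
position: [0.4559, 0.3154, 0.0521]
tool_rot: [-2.05, -2.38, -0.0]
ft_force: [0.0, -0.3, 0.5]
grip_width: 0.476
grip_force: 0.0
time: 20.92
position: [0.5325, 0.3083, 0.1319]
tool_rot: [2.055, 2.376, 0.001]
ft_force: [-1.0, -0.4, -0.1]
grip_width: 0.485
grip_force: 0.0
time: 21.3
position: [0.5289, 0.3101, 0.1322]
tool_rot: [2.049, 2.381, -0.0]
ft_force: [0.6, 0.8, -0.2]
grip_width: 0.225
grip_force: 0.0
tcp (np.float64(58.4), np.float64(-10.4), np.float64(132.2))
scene lever_tip (np.float64(52.5), np.float64(-13.5), 90.4) 0.54
scene stop_grip (np.float64(-14.4), np.float64(-5.4), 78.5) 0.75
scene stop_face (np.float64(-12.7), np.float64(6.6), 19.1) 0.77
side lever_tip (np.float64(53.7), np.float64(-13.4), 89.5) 0.42
side stop_grip (np.float64(-13.1), np.float64(-3.7), 74.7) 0.81
side stop_face (np.float64(-6.7), np.float64(7.0), 19.2) 0.56
side red 32 [ 45. -22.  70.] [ 56. -12.  90.] [65. -7. 97.]
wrist lever_tip (np.float64(56.1), np.float64(-15.6), 90.1) 0.96
wrist stop_grip (np.float64(-8.9), np.float64(-2.4), 76.6) 0.61
wrist stop_face (np.float64(-12.7), np.float64(8.1), 16.2) 0.97
wrist red 637 [ 40. -63.  -1.] [ 55. -15.  87.] [ 67.  -0. 146.]
```

```bash
python3 -m crank '[{"tx":-4,"ty":2,"tz":15,"turn":0},{"tx":-4,"ty":3,"tz":34,"turn":0},{"tx":-4,"ty":6,"tz":44,"turn":0},{"tx":-4,"ty":9,"tz":50,"turn":0},{"tx":-4,"ty":12,"tz":54,"turn":0}]' 0 20; python3 -m crank '[{"tx":0,"ty":4,"tz":6,"turn":0},{"tx":0,"ty":8,"tz":12,"turn":0},{"tx":0,"ty":8,"tz":12,"turn":0}]'; python3 - <<'E'
from h import *
s=ctrl.get_state()
th=.1447; ex=np.array([np.cos(th),np.sin(th)]); ey=np.array([-ex[1],ex[0]]); o=np.array([.4697,.3120])
J=lambda x:(((np.array(x)[:2]-o)@ex*1000).round(1),((np.array(x)[:2]-o)@ey*1000).round(1),round(x[2]*1000,1))
print('tcp',J(s['position']))
im,d,m=snap('side')
for r in ctrl.mark_of('side','lever_tip')[:2]: print(J(r['xyz']),r['confidence'])
x,y=pix([*(o+.055*ex-.015*ey),.09],m).astype(int)
cv2.imwrite('pics/c2.png',cv2.resize(im[y-38:y+37,x-40:x+60,::-1],(800,600),interpolation=cv2.INTER_CUBIC))
E
```

```text
time: 22.52
position: [0.5446, 0.3074, 0.0793]
tool_rot: [2.05, 2.377, 0.004]
ft_force: [1.5, -1.8, 7.6]
grip_width: 0.008
grip_force: 3.4
time: 22.9
position: [0.5545, 0.3091, 0.0683]
tool_rot: [2.05, 2.375, 0.01]
ft_force: [1.7, -0.8, 3.0]
grip_width: 0.005
grip_force: 1.6
tcp (np.float64(83.5), np.float64(-15.1), np.float64(68.3))
(np.float64(73.9), np.float64(-14.5), 75.2) 0.48
```

View pics/c2.png

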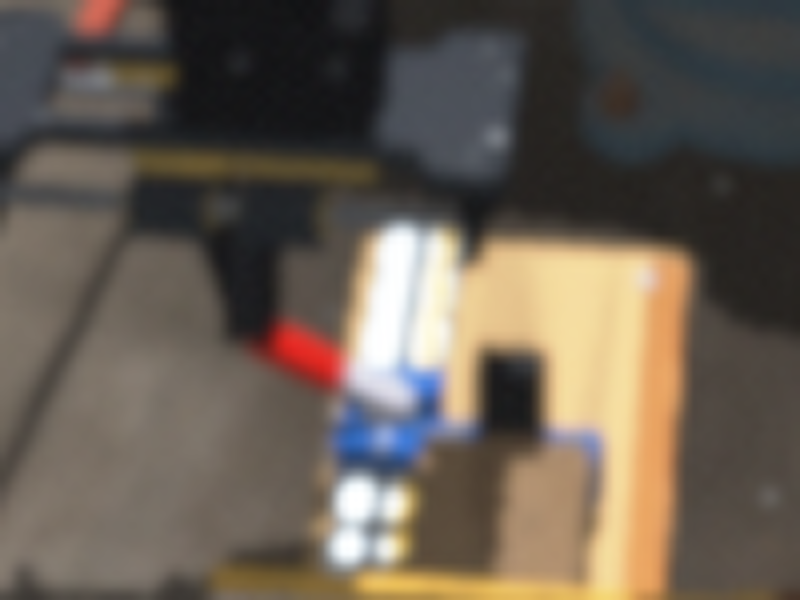

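The finger (240,290) presses on the red lever's end (290,350), and the lever is about half way down. I'll go on pressing.

```bash
python3 -m crank '[{"tx":0,"ty":1,"tz":6,"turn":0},{"tx":0,"ty":2,"tz":12,"turn":0},{"tx":0,"ty":3,"tz":17,"turn":0},{"tx":0,"ty":3,"tz":21,"turn":0},{"tx":0,"ty":3,"tz":21,"turn":0}]'|grep -E 'time|pos|ft'; python3 -m crank '[{"tx":0,"ty":0,"tz":3,"turn":0},{"tx":0,"ty":0,"tz":6,"turn":0},{"tx":0,"ty":0,"tz":6,"turn":0}]'|grep -E 'pos|ft'
```

```text
time: 23.62
position: [0.5521, 0.3091, 0.0443]
ft_force: [1.4, 1.0, 0.9]
position: [0.5533, 0.3094, 0.0398]
ft_force: [1.7, 0.3, 6.2]
```

```bash
python3 -m crank '[{"tx":0,"ty":0,"tz":2,"turn":0},{"tx":0,"ty":0,"tz":3,"turn":0},{"tx":0,"ty":0,"tz":3,"turn":0}]'|grep -E 'pos|ft'
```

```text
position: [0.5535, 0.3095, 0.0392]
ft_force: [-3.2, -3.2, 17.9]
```

```bash
python3 -m crank '[{"tx":0,"ty":0,"tz":1.5,"turn":0},{"tx":0,"ty":0,"tz":3,"turn":0},{"tx":0,"ty":0,"tz":3,"turn":0}]'|grep -E 'pos|ft'; python3 - <<'E'
from h import *
th=.1447; ex=np.array([np.cos(th),np.sin(th)]); ey=np.array([-ex[1],ex[0]]); o=np.array([.4697,.3120])
J=lambda x:(((np.array(x)[:2]-o)@ex*1000).round(1),((np.array(x)[:2]-o)@ey*1000).round(1),round(x[2]*1000,1))
for c in ('side','scene'):
    snap(c)
    for r in ctrl.mark_of(c,'lever_tip')[:1]: print(J(r['xyz']),r['confidence'])
E
```

```text
position: [0.5536, 0.3096, 0.0386]
ft_force: [-8.4, -4.5, 31.2]
(np.float64(84.0), np.float64(-15.0), 55.4) 0.44
(np.float64(84.7), np.float64(-17.1), 51.7) 0.42
```

Lever level and hard against its end. I'll rise clear and check everything from above.

```bash
python3 -m crank '[{"tx":0,"ty":0,"tz":-20,"turn":0},{"tx":0,"ty":0,"tz":-60,"turn":0},{"tx":-20,"ty":-20,"tz":-110,"turn":0},{"tx":-50,"ty":-50,"tz":-150,"turn":0},{"tx":-70,"ty":-90,"tz":-180,"turn":0}]'; python3 -m crank '[{"tx":0,"ty":0,"tz":0,"turn":0},{"tx":0,"ty":0,"tz":0,"turn":0},{"tx":0,"ty":0,"tz":0,"turn":0},{"tx":0,"ty":0,"tz":0,"turn":0}]' | grep -E 'time|ft'; python3 - <<'E'
from h import *
th=.1447; ex=np.array([np.cos(th),np.sin(th)]); ey=np.array([-ex[1],ex[0]]); o=np.array([.4697,.3120])
J=lambda x:(((np.array(x)[:2]-o)@ex*1000).round(1),((np.array(x)[:2]-o)@ey*1000).round(1),round(x[2]*1000,1))
for c in ('side','scene','wrist'):
    im,d,m=snap(c,'f_%s.png'%c)
    for Q in ('lever_tip','stop_face','blade_face'):
        for r in ctrl.mark_of(c,Q)[:1]: print(c,Q,J(r['xyz']),round(r['confidence'],2))
p=cloud(d,m);q=np.dstack([(p[...,:2]-o)@ex,(p[...,:2]-o)@ey,p[...,2]])*1000
mk=((d>0)&(abs(q[...,2]-57)<4)&(abs(q[...,0]+11)<45)&(q[...,1]>-5)&(q[...,1]<96)).astype(np.uint8)
n,l,st,_=cv2.connectedComponentsWithStats(mk); k=1+st[1:,4].argmax(); b=q[l==k]
print('block',len(b),np.median(b[:,2]),cv2.minAreaRect(b[:,:2].astype(np.float32)))
i=im.astype(int); r=(i[...,0]>140)&(i[...,1]<70)&(i[...,2]<70)&(d>0)&(abs(q[...,0]-75)<40)&(abs(q[...,1]+15)<30)
print('red',r.sum(),np.percentile(q[r],[2,50,98],axis=0).round() if r.any() else '')
E
```

```text
time: 25.58
position: [0.4736, 0.225, 0.2137]
tool_rot: [-2.052, -2.378, 0.002]
ft_force: [-0.6, -0.7, 0.3]
grip_width: 0.005
grip_force: 0.0
time: 26.08
ft_force: [0.8, 1.0, -0.1]
side lever_tip (np.float64(82.4), np.float64(-12.4), 54.1) 0.53
side stop_face (np.float64(-7.9), np.float64(6.9), 20.0) 0.61
side blade_face (np.float64(197.7), np.float64(-337.0), 0.1) 0.72
scene lever_tip (np.float64(84.8), np.float64(-16.3), 55.8) 0.5
scene stop_face (np.float64(-9.1), np.float64(7.5), 21.3) 0.69
scene blade_face (np.float64(-10.8), np.float64(95.9), 18.3) 0.57
wrist lever_tip (np.float64(87.0), np.float64(-17.5), 54.6) 0.56
wrist stop_face (np.float64(-11.3), np.float64(9.1), 14.8) 0.98
block 5461 55.87463637186213 ((-11.251556396484375, 42.73715591430664), (62.05583572387695, 73.20507049560547), 0.25719502568244934)
red 570 [[ 59. -23.  49.]
 [ 76. -15.  51.]
 [ 95.  -9.  53.]]
```

View pics/f_wrist.png

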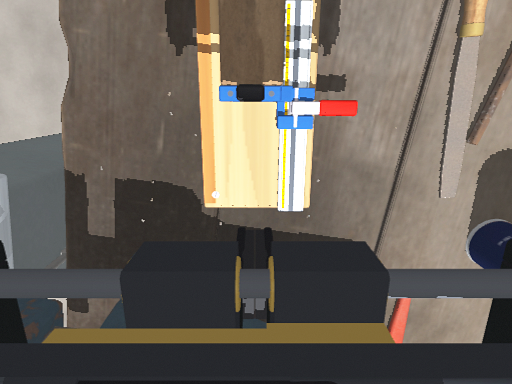

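The final view shows the red lever level at (330,107) with z about 51 mm all along. The block sits against the stop at (250,90), at x = -11.3 and square to the fence. The robot is clear, so I'll hand in.

```bash
python3 -c "
from bench import ctrl
print(ctrl.close_job())"
```

```text
the job is handed in; nothing more can be done
None
```

I handed the job in at about 26 s of the 64 s allowed: the block lies flat against the fence, snug between stop and blade, with the lever fully down; the hand-in returned no verdict.

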